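Refit the hob's dial knob and hold it pressed in

TASK

The loose control knob of the small hob was pulled off for washing and lies beside it on the worktop. Pick it up by its bar with a light grip, turn it so that the flat in its bore matches the flat of the bare D-shaft on the hob's control strip, and push it fully home on the shaft. Then press the knob in against its spring, gently, and keep holding it pressed in, as one does to switch the hob on: finish in that pose without letting go, and leave the other things on the worktop where they stand.

Things in the scene. Friction and masses are not known exactly. Their poses are not given: they have to be found in the camera images.
- knob: Loose black plastic knob, 45 g, lying bar-up. Round skirt: diameter 48 mm, 20 mm high, bright trim ring. Origin: centre of its underside, on the turning axis; z up, x towards the pointer end of the bar. From below a D-shaped bore, diameter 13.5 mm, 16 mm deep, its flat 2.25 mm from the axis on the +x (pointer) side, mouth slightly widened.
- knob_bar (a point): Centre of the knob's upright grip bar, 31 mm above the underside. The bar is 44 mm long (x), 14 mm thick (y), 22 mm high, up to 42 mm above the underside. A white line on its top and down its end marks the +x pointer end. Thin plastic: it breaks when the fingers' force, all added up, exceeds 80 N; 15 N a finger holds it well.
- knob_pointer (a point): The pointer: top of the bar at its marked end, 22 mm from the knob's axis along the knob's +x, 42 mm above the underside.
- shaft_tip (a point): Centre of the end face of the bare upright steel D-shaft on the hob; z up, x out of the shaft's flat; moves with it. Diameter 12 mm, flat 1.5 mm off the axis, tip coned over 2.5 mm, 22.5 mm above the hob's top at rest. Fits one way: knob x along this x, some 10 degrees of play. Fully home: bore bottom on the tip, knob's underside 16 mm below this point. It turns only stiffly (0.06 N m); no need to.
- shaft (a joint): How far the shaft is pressed down, in m: 0 at rest, 0.005 at its stop. Its spring pushes up with 3 N at rest and 7 N at the stop. It counts as pressed in beyond 0.0025. The switch under it is delicate: the contact force between knob and shaft must stay under 60 N.
- hob: Compact hob, bright metal with black top, 235 (x) by 310 (y) by 60 mm high, fixed. Origin: centre of its underside. On the control strip along its right (-y) side stand the bare shaft, at (-25, -116) mm, and the other dial with its knob fitted (like the loose one, top 48 mm above the hob), at (62, -116) mm. The shaft's angle varies.
- honey_jar: Honey jar with dark lid, diameter 65 mm, 86 mm high, loose. Origin: centre of its underside. Leave it alone.
- salt_shaker: Glass salt shaker with grey top, diameter 44 mm, 90 mm high, loose. Origin: centre of its underside. Leave it alone.
- tealight: Tealight in a metal cup, diameter 38 mm, 15 mm high, loose, not a knob. Origin: centre of its underside. Leave it alone.

How it is judged:
By the outcome, as a careful person would: the job done as asked, in the order asked, and still so for the second after the job is handed in, while the arm keeps its last pose, push and grip.
It also fails if it takes over 45 s, if anything falls off the work surface, if the arm or the gripper's body presses on something with over 40 N, if the wrist force passes 120 N, or if a joint passes its speed limit or range.

ROBOT

A 6-joint arm with a two-finger parallel gripper is mounted at the origin on a cart in front of the work surface, level with it; the furniture and walls round the work are solid. World frame = base frame: x ahead of the robot, y to its left, z up, the work surface at z = 0. Lengths are in mm, angles in rad, forces in N, time in s.
With the tool pointing down it reaches from about 375 to 900 mm from the base axis. Payload 3.1 kg.
Tool frame: the origin (TCP) lies midway between the tips of the shut fingers; the grasp point (between the pads) lies 19 mm behind it; z points along the fingers, y is the line along which they close (so a half turn about z gives the same grasp; the last joint's range is limited). The gripper opens to 85 mm and grips with 20 to 120 N. Pads are 22 mm wide; open, the fingers measure 114 mm over their backs; the gripper's body (76 mm by 85 mm) begins 54 mm behind the grasp point. The pads swing forward as they close: fully open they stand 13 mm farther back than shut.
Start: joints at [-1.413, 0.527, 1.433, -0, 1.181, -0.178], TCP at [206.565, -589.854, 231.31] pointing down, gripper open.
Joint ranges: [-3.08, 3.08], [-0.75, 2.2], [0.22, 2.44], [-1.43, 4.57], [0, 2.65], [-2.85, 2.85]. Speed limits (rad/s): [2.79, 2.79, 3.14, 3.14, 3.14, 3.14].

INTERFACE

Orientations are given as a unit quaternion [w, x, y, z].
In Python, from plant import arm gives the robot as it stands.
- The arm moves only by the tool send_rows, never from a script. Its argument "moves" is text: rows parted by semicolons, each of 6 numbers parted by spaces: the shift along the tool's x, y, z each as a share of 50 cm, from -1 to 1, then the turn, a rotation vector about the tool's x, y, z each as a share of 360 degrees, from -1 to 1. A call has 1 to 8 rows; each row is the pose to reach, as a shift and turn from the pose commanded when the call began, along the tool's axes at that moment, turning the shorter way round; what a row does not reach only later rows make up. A row lasts 1/12 s, in which the tool goes at most 41.7 mm and 7.16 degrees, less where a joint would pass 70% of its speed; a pose out of reach is approached as far as the arm can. A call with a number of a shift or a turn outside -1 to 1 is refused whole. A call with a gripper value outside its range is refused whole. "claw" is the opening, from 0 (shut) to 1 (fully open), set as the call begins (left out, the last holds). The fingers move at their own pace and stop on an object; "newtons" is the grip in N (left out, the last holds). Time passes only in rows, so rows that repeat a pose let the fingers close. It gives the time, the measured TCP pose, the force, the opening and the grip force at its end, in the units of the state.
- arm.observe(): the state, without advancing time (a new reading comes with each control period).
- arm.get_image(name): name is "side" or "top"; returns a dict with "color" (384x512x3 uint8, red, green, blue), "depth" (384x512 float32, mm along the optical axis (not along the pixel's ray), 0 where there is no reading), "camera_matrix" (3x3 intrinsics, pixels), "rvec" (rotation vector, rad) and "tvec" (3), from world to camera coordinates, as OpenCV has them. Camera axes: x right, y down, z forward; pixel columns grow to the right and rows downward; lengths in mm; the calibration is good to about 2 mm. A picture is of the moment at which its call begins.
- arm.hand_in(): hands the job in; it is judged then, once.
The state is a dict: "time": time; "joints": joint angles; "dq": joint speeds; "effort": joint torques, N m; "tcp_pos": TCP position; "tool_rot": TCP orientation; "wrist_force": force on the tool from outside, world axes, zero at the start; "moment": the same for the moment, N m; "finger_gap": opening from 0.0 (shut) to 1.0 (fully open); "grasp_force": force on a finger pad.
Only numpy, scipy, OpenCV 4.12 (cv2) and the standard library are available. Lean on these libraries where they do the work, as an engineer would, in place of code of your own. Each camera call takes 0.05 s, during which the arm holds its last target. There are 200 camera calls.

## Working session

There is one attempt and no reset: what is moved stays moved. The work goes in short steps, Python scripts to look and compute and a tool call to move; the robot and the scene stay as the last step left them, time stands still between calls to the robot, and variables do not carry over. Pictures are saved under pics/ and viewed, at most 10 in all, crops included, and the job is handed in when it is done.

Besides the shell and the picture viewer there is one more tool, called after "Emit:" by a JSON object that holds its "api" and its "payload", one argument or row to a line. send_rows: Moves the arm, as the interface text tells. Its arguments: {"type":"object","properties":{"moves":{"type":"string"},"claw":{"type":"number"},"newtons":{"type":"number"}},"required":["moves"]}

```bash
mkdir -p pics; ls
cat > h.py <<'E'
import numpy as np,cv2
from plant import arm
def grab(n,save=None):
    d=arm.get_image(n)
    if save: cv2.imwrite('pics/'+save,d['color'][:,:,::-1])
    np.savez(''+n+'.npz',**d)
    return d
def world(d,u,v,z=None):
    K=d['camera_matrix'];R=cv2.Rodrigues(np.array(d['rvec'],float))[0];t=np.array(d['tvec'],float).reshape(3)
    r=np.linalg.inv(K)@np.array([u,v,1.]);c=-R.T@t;w=R.T@r
    s=d['depth'][int(round(v)),int(round(u))] if z is None else (z-c[2])/w[2]
    return c+s*w
def proj(d,p):
    return cv2.projectPoints(np.array(p,float).reshape(-1,3),np.array(d['rvec'],float),np.array(d['tvec'],float),d['camera_matrix'],None)[0].reshape(-1,2)
E
python3 - <<'E'
from h import *
for n in('top','side'):
    d=grab(n,n+'0.png');R=cv2.Rodrigues(np.array(d['rvec'],float))[0]
    print(n,(-R.T@np.array(d['tvec']).reshape(3)).round(),d['camera_matrix'][0,0])
print(arm.observe())
E
```

```text
pics
top [ 398. -156. 1220.] 422.9772446024682
side [  244. -1025.   675.] 406.05474665615236
{'time': 0.1, 'joints': array([-1.41246756e+00,  5.28414454e-01,  1.43378739e+00,  3.90303599e-06,
        1.18142857e+00, -1.78498356e-01]), 'dq': array([ 0.0007078 , -0.00252395, -0.00201284, -0.00281596,  0.00079474,
       -0.00079592]), 'effort': array([-1.68933957e-04, -4.43305063e+01, -1.78586769e+01, -2.76347419e-04,
        3.93894530e-03, -1.06097198e-05]), 'tcp_pos': array([ 206.48296917, -589.20759744,  230.40193989]), 'tool_rot': array([-1.01880869e-03,  9.85851537e-01,  1.67617749e-01,  1.20796050e-05]), 'wrist_force': array([-0.92412863,  0.62242264, -0.17316024]), 'moment': array([ 0.01803826, -0.00098681,  0.04412152]), 'grasp_force': 0.0, 'finger_gap': 1.0023312664945716}
```

View pics/top0.png

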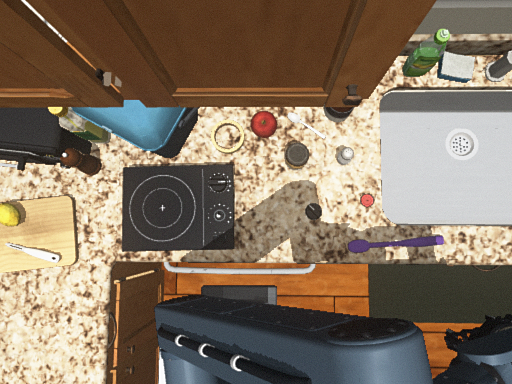

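View pics/side0.png

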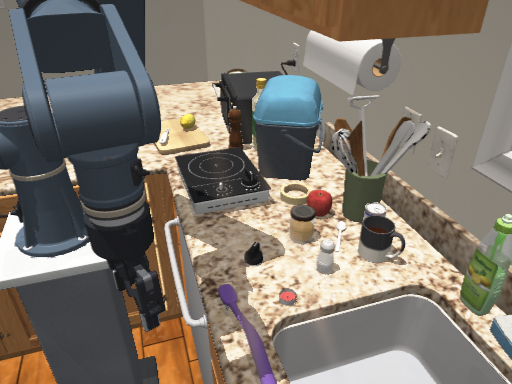

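The top view shows the knob at (313,212), the bare shaft at (219,215) and the fitted dial at (219,183). In the side view the knob is at (254,253) and the shaft near (221,187). Next I'll zoom in on all of these.

Run:
```python
from h import *
T=np.load('top.npz');S=np.load('side.npz')
def crop(d,u,v,r=20):
    return cv2.resize(d['color'][v-r:v+r,u-r:u+r,::-1],(390,290) if 0 else (300,300),interpolation=cv2.INTER_CUBIC)
m=np.vstack([np.hstack([crop(T,313,212),crop(T,219,215)]),np.hstack([crop(S,254,253),crop(S,221,187)])])
cv2.imwrite('pics/m.png',m)
for d,pts in((T,[(313,212),(219,215),(219,183),(123,166),(233,164),(234,248),(123,250)]),(S,[(254,248),(254,258),(221,187)])):
    for p in pts: print(p,world(d,*p).round(1))
# plane fit of hob top corners from top view
dep=T['depth'];print(dep[212-8:212+9:2,313-10:313+11:2].round())
print(dep[215-6:215+7:2,219-8:219+9:2].round())
```

```text
(313, 212) [ 470.5 -270.4   41.5]
(219, 215) [458.3 -13.7  83.1]
(219, 183) [542.3 -15.  105.7]
(123, 166) [605.5 283.7  -0.7]
(233, 164) [612.4 -41.6  -0.7]
(234, 248) [ 3.685e+02 -4.820e+01 -2.000e-01]
(123, 250) [361.8 251.3  60.4]
(254, 248) [ 477.3 -280.    42.7]
(254, 258) [ 473.7 -291.2   20.9]
(221, 187) [459.4 -17.   72.3]
[[1216. 1216. 1217. 1210. 1180. 1197. 1194. 1197. 1220. 1216. 1216.]
 [1217. 1213. 1205. 1174. 1178. 1176. 1196. 1196. 1196. 1215. 1219.]
 [1221. 1217. 1198. 1177. 1177. 1177. 1174. 1202. 1199. 1195. 1219.]
 [1218. 1209. 1196. 1194. 1175. 1172. 1176. 1177. 1196. 1200. 1213.]
 [1214. 1212. 1194. 1194. 1197. 1175. 1172. 1174. 1174. 1200. 1215.]
 [1216. 1214. 1197. 1200. 1190. 1194. 1177. 1172. 1174. 1174. 1214.]
 [1218. 1213. 1205. 1198. 1196. 1193. 1197. 1173. 1173. 1215. 1216.]
 [1216. 1210. 1212. 1208. 1192. 1202. 1193. 1199. 1215. 1215. 1217.]
 [1212. 1216. 1214. 1215. 1210. 1213. 1210. 1211. 1215. 1211. 1208.]]
[[1166. 1162. 1164. 1166. 1167. 1166. 1166. 1162. 1166.]
 [1165. 1164. 1164. 1163. 1161. 1169. 1159. 1160. 1164.]
 [1165. 1167. 1163. 1159. 1159. 1164. 1164. 1160. 1161.]
 [1168. 1160. 1160. 1142. 1140. 1160. 1160. 1164. 1161.]
 [1162. 1165. 1164. 1155. 1151. 1160. 1162. 1161. 1160.]
 [1163. 1163. 1159. 1164. 1160. 1160. 1159. 1156. 1163.]
 [1161. 1162. 1160. 1161. 1159. 1159. 1160. 1158. 1160.]]
```

View pics/m.png

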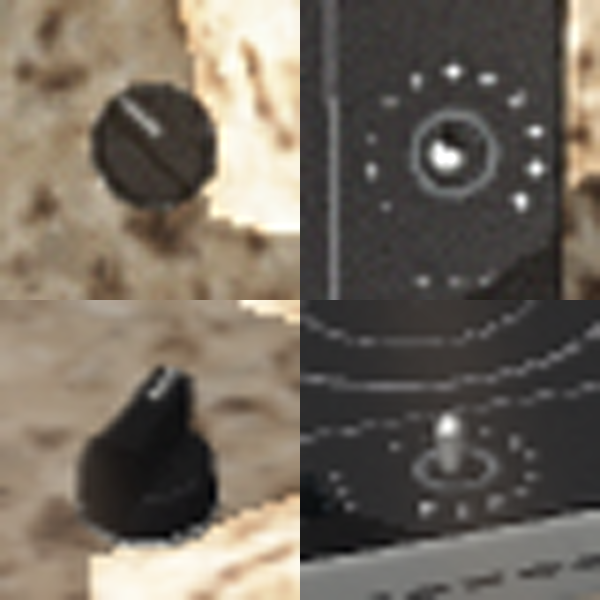

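The crops show the knob's bar with its white line running to the upper left, so the pointer is at about +x+y. The shaft is a bright D with its dark side to the upper right. I'll measure both at sub-pixel level.

Run:
```python
from h import *
T=np.load('top.npz');S=np.load('side.npz')
# average more frames
acc={}
for n in('top','side'):
    ds=[arm.get_image(n) for _ in range(8)]
    acc[n]=np.mean([d['color'].astype(float).mean(2) for d in ds],0)
    z=np.array([d['depth'] for d in ds]);acc[n+'z']=np.median(np.where(z>0,z,np.nan),0)
np.savez('acc.npz',**acc)
g=acc['top'];np.set_printoptions(linewidth=200)
print('top shaft u212..226 v209..221');print(g[209:222,212:227].round().astype(int));print(acc['topz'][211:220,214:225].round())
print('top knob u304..322 v202..220');print(g[202:221,304:323].round().astype(int))
g=acc['side'];print('side shaft u215..227 v179..197');print(g[179:198,213:229].round().astype(int))
# predicted ring of dots / geometry: edges of the hob (right side, front) from the top view
```

```text
top shaft u212..226 v209..221
[[ 57  59  58  58  61  67  88  90  79  76  64  59  62  62  62]
 [ 58  58  54  62  90 115 121 120 119 119  99  68  61  60  62]
 [ 59  56  63  94 112  80  53  54  60  80 112  98  65  59  61]
 [ 58  58  94 110  63  61  37  51  59  64  67 111  81  61  62]
 [ 56  57 111  71  63  73  32  30  52  62  76  82 112  68  59]
 [ 56  61 113  51 109 227 111  72  40  57  61  49 116  88  66]
 [ 57  74 115  64 157 255 248 237 119  61  58  56 120  95  63]
 [ 57  75 117  54 119 255 255 255 146  65  57  60 122  82  62]
 [ 58  73 115  70  62 136 162 132  77  58  64  75 119  66  60]
 [ 57  60  82 108  55  56  64  61  56  63  69 113 104  64  60]
 [ 59  58  74 117 108  57  50  52  56  86 111 101  67  60  60]
 [ 59  58  58  78  96 110 113 114 114 114  83  66  60  61  58]
 [ 57  58  60  59  63  76  78  80  87  65  59  59  62  62  62]]
[[1163. 1163. 1163. 1164. 1166. 1161. 1163. 1164. 1162. 1161. 1164.]
 [  nan 1161. 1163. 1160. 1162. 1159. 1162. 1159. 1163. 1162. 1162.]
 [1161. 1163. 1160. 1160. 1161. 1161. 1161. 1160. 1159. 1164. 1161.]
 [1163. 1164. 1160. 1141. 1142. 1160. 1160.
[... 2507 characters left out ...]
  88  74  98 104  79  59  54]
 [ 48  50  51  78  99  74  93 133 126  78  53  62  81 114  75  55]
 [ 48  50  51 110  92  62  65 111 107  65  56  59  57 114  85  59]
 [ 48  49  51  88 101  63  53  64  63  59  54  48  91  91  66  56]
 [ 48  49  50  55  81 100  98  82  77  77  92  89  83  66  58  56]
 [ 48  49  50  51  55  62  72  73  69  68  66  63  62  59  58  56]
 [ 48  49  50  51  52  54  57  58  59  59  60  60  60 105 113  73]
 [ 48  49  50  51 162 130  72  57  58 105  75  60  60 108  88  62]
 [ 47  48  49  51 114  80  57  56  58 124  83  60  60  66  63  61]
 [ 47  49  49  51  59  55  54  57  59  71  65  60  56  53  50  47]
 [ 32  33  48  52  55  54  52  51  50  49  49  64  90  93 116 144]]
```

```bash
cat > fit.py <<'E'
from h import *
from scipy.optimize import least_squares
A=np.load('acc.npz')
def D(th,c,z,r=6.,f=1.5):
    a=np.linspace(0,2*np.pi,400);p=np.c_[r*np.cos(a),r*np.sin(a)];p[:,0]=np.minimum(p[:,0],f)
    R=np.array([[np.cos(th),-np.sin(th)],[np.sin(th),np.cos(th)]])
    return np.c_[p@R.T+c,np.full(400,z)]
def mask(d,P,u0,v0,w,h,ss=10,hull=False):
    q=(proj(d,P)-[u0-.5,v0-.5])*ss-.5
    if hull:q=cv2.convexHull(q.astype(np.float32)).reshape(-1,2)
    m=np.zeros((h*ss,w*ss),np.uint8);cv2.fillPoly(m,[np.round(q*16).astype(np.int32)],1,shift=4)
    return m.astype(float)
def render(d,th,c,zt,box,sig,ss=10):
    u0,v0,w,h=box
    top=mask(d,D(th,c,zt,r=5.2),*box);allm=mask(d,np.vstack([D(th,c,zt,r=5.2),D(th,c,zt-2.5),D(th,c,60)]),*box,hull=True)
    f=lambda m:cv2.resize(cv2.GaussianBlur(m,(0,0),sig*ss),(w,h),interpolation=cv2.INTER_AREA)
    return f(top),f(allm)
if __name__=='__main__':
    T=np.load('top.npz');S=np.load('side.npz')
    c0=world(T,219.05,214.97,60.)[:2];print('ring centre',c0)
    for name,d,box in(('top',T,(214,212,9,8)),('side',S,(217,180,9,8))):
        I=A[name][box[1]:box[1]+box[3],box[0]:box[0]+box[2]];res=[]
        for deg in range(-180,180,10):
            def f(x):
                t,a=render(d,np.radians(deg),c0+x[:2] if name=='top' else cs+x[:2],82.5,box,.4)
                M=np.c_[np.ones(t.size),t.ravel(),a.ravel()];y=I.ravel()
                k=np.linalg.lstsq(M,y,rcond=None)[0];f.k=k
                return np.r_[M@k-y,x[:2]*15]
            cs=c0
            b=least_squares(f,[0.,0.],diff_step=.05,x_scale=1.,max_nfev=15) if 0 else None
            from scipy.optimize import minimize
            b=minimize(lambda x:(f(x)**2).sum(),[0,0],method='Nelder-Mead',options=dict(maxiter=60,initial_simplex=[[0,0],[1,0],[0,1]]))
            f(b.x);res.append((b.fun,deg,b.x.round(2),f.k.round()))
        res.sort(key=lambda r:r[0])
        for r in res[:8]:print(name,*r)
E
python3 fit.py
```

```text
ring centre [459.57917201 -10.99140734]
top 34717.24972203921 -30 [-1.27 -0.2 ] [ 70. 211.   2.]
top 34933.37154425904 -20 [-1.23 -0.14] [ 70. 213.  -1.]
top 39434.479482053124 -40 [-1.35 -0.27] [ 70. 211.  -1.]
top 39998.90184517591 -10 [-1.22 -0.08] [ 70. 216.  -5.]
top 46379.017163316625 0 [-1.17  0.02] [ 71. 214.  -6.]
top 48035.39203335163 -50 [-1.53 -0.34] [ 70. 200.   5.]
top 51756.88851947139 160 [-3.88  0.81] [ 71. 211.  -5.]
top 52252.464118234224 170 [-4.07  0.46] [ 72. 222. -14.]
side 14706.747749580058 150 [-1.96  0.44] [ 66. 152.  65.]
side 15220.474372032562 -30 [ 0.52 -0.91] [ 66. 147.  65.]
side 15433.921001339246 -20 [ 0.74 -0.57] [ 66. 141.  69.]
side 15461.13942779366 160 [-2.16  0.37] [ 67. 147.  69.]
side 15493.872202022956 0 [ 1.   -0.02] [ 66. 144.  69.]
side 15779.57012797358 -10 [ 0.79 -0.46] [ 67. 143.  71.]
side 15834.998279438003 140 [-1.69  0.91] [ 65. 151.  65.]
side 16399.96901293092 10 [ 0.7  -0.22] [ 66. 152.  64.]
```

The top view puts the shaft's flat at about −25° and the side view agrees. Next I'll fit the knob's bar and circle.

Run:
```python
from h import *
A=np.load('acc.npz')
for n,(u0,u1,v0,v1) in(('top',(300,326,198,224)),('side',(236,272,230,275))):
    d=dict(np.load(n+'.npz'));d['depth']=A[n+'z']
    P=np.array([world(d,u,v) for v in range(v0,v1) for u in range(u0,u1) if d['depth'][v,u]>0])
    b=P[(P[:,2]>36)&(P[:,2]<50)];c=b.mean(0);w,V=np.linalg.eigh(np.cov((b-c)[:,:2].T))
    print(n,'bar',len(b),c.round(1),'sd',np.sqrt(w).round(1),'ang',np.degrees(np.arctan2(V[1,1],V[0,1])).round(1),cv2.minAreaRect(b[:,:2].astype(np.float32)))
    s=P[P[:,2]>14];print(' all',(s.min(0)+s.max(0))[:2]/2,np.ptp(s,0))
d=np.load('top.npz')
g=A['top'].copy()
W=[];ww=[]
for v in range(204,211):
  for u in range(308,315):
    if g[v,u]>80: W.append(world(d,u,v,42.));ww.append(g[v,u]-55)
W=np.array(W);c=np.average(W,axis=0,weights=ww);V=np.linalg.eigh(np.cov(W[:,:2].T,aweights=ww))[1]
print('line',c,np.degrees(np.arctan2(V[1,1],V[0,1])))
print('skirt c',world(d,313.05,211.2,20.))
# other clutter heights near path: honey, salt
for p in((297,154),(345,154),(219,183)):print(p,world(d,*p).round())
```

```text
top bar 77 [ 475.3 -273.9   42.3] sd [ 4.  12.5] ang -135.1 ((475.3548889160156, -273.7672119140625), (41.03776931762695, 12.131856918334961), 44.69729232788086)
 all [ 476.22050356 -274.02693141] [42.76655455 42.60584486 29.92096446]
side bar 85 [ 475.9 -276.6   41.2] sd [ 4.4 13.6] ang -135.3 ((476.7212219238281, -274.1920166015625), (43.50023651123047, 13.772181510925293), 46.4411735534668)
 all [ 475.91242352 -276.30179767] [43.5849148  40.86523868 29.34261591]
line [ 484.82014924 -264.92870685   42.        ] 45.77782451772209
skirt c [ 474.10257398 -272.62125506   20.        ]
(297, 154) [ 625. -224.   88.]
(345, 154) [ 625. -353.   87.]
(219, 183) [542. -15. 106.]
```

```bash
cat > go.py <<'E'
import sys,numpy as np
# usage: go.py cx cy cz cyaw  tx ty tz tyaw (commanded -> target), mm/deg, tool down
a=list(map(float,sys.argv[1:]));d=np.array(a[4:7])-a[:3];y=np.radians(a[3])
x=np.array([np.cos(y),np.sin(y),0]);yy=np.array([np.sin(y),-np.cos(y),0])
print(np.round(np.r_[d@x,d@yy,-d[2]]/500,4),'rz',round(-(a[7]-a[3])/360,4))
E
python3 go.py 206.565 -589.854 231.31 19.24 475.7 -274.3 150 45
```

```text
[ 0.7162 -0.4185  0.1626] rz -0.0716
```

Emit:
{"api": "send_rows", "payload": {
  "moves": "0.1 -0.06 0 0 0 0;0.2 -0.12 0 0 0 -0.02;0.27 -0.16 0.02 0 0 -0.035;0.34 -0.2 0.04 0 0 -0.05;0.4 -0.24 0.06 0 0 -0.06;0.46 -0.27 0.08 0 0 -0.0716;0.5 -0.3 0.1 0 0 -0.0716;0.5 -0.3 0.1 0 0 -0.0716",
  "claw": 1,
  "newtons": 20
}}

```text
time: 1.57
tcp_pos: [394.5, -358.9, 179.5]
tool_rot: [-0.004, 0.923, 0.386, 0.0]
wrist_force: [-0.6, -0.4, -1.2]
finger_gap: 0.998
grasp_force: 0.0
```

Run:
```python
import numpy as np
y=np.radians(19.24);p=np.array([206.565,-589.854,231.31])+.5*500*np.array([np.cos(y),np.sin(y),0])-.3*500*np.array([np.sin(y),-np.cos(y),0])-[0,0,50]
print(p)
from plant import arm;o=arm.observe();print(o['time'],o['tcp_pos'],o['tool_rot'],o['joints'])
import os;os.system('python3 go.py %f %f %f 45 475.7 -274.3 100 45'%tuple(p))
```

```text
[ 0.2462 -0.0128  0.1626] rz -0.0
[ 393.17275713 -365.85055141  181.31      ]
1.5667 [ 394.49502489 -358.94788672  179.45401621] [-3.52014894e-03  9.22693202e-01  3.85518844e-01  2.89039747e-04] [-0.94911903  0.47819613  1.7111771   0.00261464  0.95895298 -0.17137705]
```

Emit:
{"api": "send_rows", "payload": {
  "moves": "0.08 0 0.04 0 0 0;0.16 -0.006 0.08 0 0 0;0.22 -0.01 0.12 0 0 0;0.2462 -0.0128 0.14 0 0 0;0.2462 -0.0128 0.15 0 0 0;0.2462 -0.0128 0.15 0 0 0;0.2462 -0.0128 0.15 0 0 0;0.2462 -0.0128 0.15 0 0 0"
}}

```text
time: 2.23
tcp_pos: [475.3, -275.8, 107.2]
tool_rot: [0.001, 0.924, 0.383, 0.0]
wrist_force: [0.2, -0.9, 1.6]
finger_gap: 1.001
grasp_force: 0.0
```

Run:
```python
from h import *
o=arm.observe();q=o['tool_rot'];print(o['time'],o['tcp_pos'],np.degrees(2*np.arctan2(q[2],q[1])),o['dq'].round(4),o['joints'])
import scipy.spatial.transform as t;print(t.Rotation.from_quat(np.r_[q[1:],q[0]]).as_matrix().round(4))
```

```text
2.2333 [ 475.32348734 -275.76853764  107.18466834] 44.97768393607044 [-0.0049 -0.006   0.0004  0.0038 -0.0023  0.0032] [-7.28945742e-01  6.05241199e-01  1.73198208e+00 -3.94801523e-04
  8.02256864e-01  5.71160313e-02]
[[ 7.074e-01  7.068e-01  1.400e-03]
 [ 7.068e-01 -7.074e-01 -1.600e-03]
 [-2.000e-04  2.100e-03 -1.000e+00]]
```

Emit:
{"api": "send_rows", "payload": {
  "moves": "0 0 0.05 0 0 0;0 0 0.1 0 0 0;0 0 0.14 0 0 0;0 0 0.16 0 0 0;0 0 0.166 0 0 0;0 0 0.166 0 0 0;0 0 0.166 0 0 0"
}}

```text
time: 2.82
tcp_pos: [475.8, -275.0, 24.3]
tool_rot: [0.001, 0.924, 0.383, 0.0]
wrist_force: [1.1, 0.9, -0.6]
finger_gap: 1.0
grasp_force: 0.0
```

Run:
```python
from h import *
d=grab('side','side1.png');print(arm.observe()['tcp_pos'])
c=d['color'][190:290,190:320,::-1];cv2.imwrite('pics/c1.png',cv2.resize(c,None,fx=5,fy=5,interpolation=3))
```

```text
[ 476.00528531 -274.96465398   24.52197083]
```

View pics/c1.png

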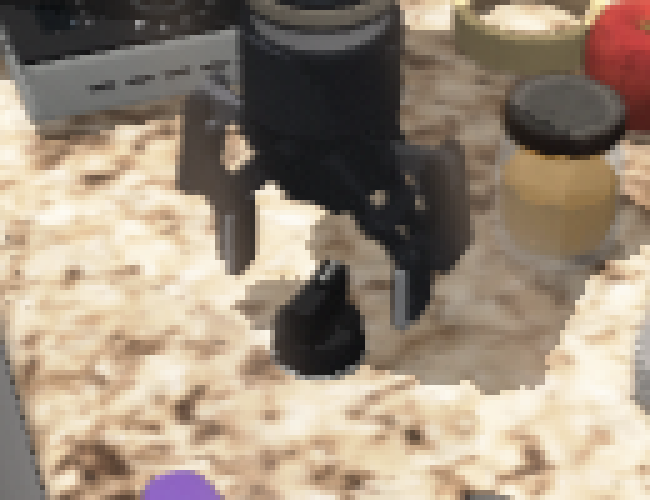

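The knob's bar sits centred between the open fingers. I'll lower a touch and close.

Emit:
{"api": "send_rows", "payload": {
  "moves": "0 0 0.003 0 0 0;0 0 0.003 0 0 0;0 0 0.003 0 0 0;0 0 0.003 0 0 0;0 0 0.003 0 0 0;0 0 0.003 0 0 0;0 0 0.003 0 0 0;0 0 0.003 0 0 0",
  "claw": 0,
  "newtons": 20
}}

```text
time: 3.53
tcp_pos: [475.5, -274.0, 22.0]
tool_rot: [0.0, 0.924, 0.383, 0.0]
wrist_force: [0.2, 0.3, 2.2]
finger_gap: 0.158
grasp_force: 21.4
```

Emit:
{"api": "send_rows", "payload": {
  "moves": "0 0 0 0 0 0;0 0 0 0 0 0;0 0 0 0 0 0;0 0 0 0 0 0"
}}

```text
time: 3.87
tcp_pos: [475.5, -274.0, 22.0]
tool_rot: [0.0, 0.924, 0.383, 0.0]
wrist_force: [-0.3, 1.0, 3.4]
finger_gap: 0.159
grasp_force: 21.5
```

Emit:
{"api": "send_rows", "payload": {
  "moves": "0 0 -0.02 0 0 0;0 0 -0.06 0 0 0;0 0 -0.11 0 0 0;0 0 -0.17 0 0 0;0 0 -0.22 0 0 0;0 0 -0.2564 0 0 0;0 0 -0.2564 0 0 0;0 0 -0.2564 0 0 0"
}}

```text
time: 4.53
tcp_pos: [475.6, -274.3, 151.1]
tool_rot: [0.001, 0.924, 0.383, 0.0]
wrist_force: [-0.6, 0.0, 0.7]
finger_gap: 0.156
grasp_force: 21.1
```

```bash
python3 go.py 475.7 -274.3 150 45 459.2 -11.3 150 -25
```

```text
[ 0.3486 -0.3953 -0.    ] rz 0.1944
```

Emit:
{"api": "send_rows", "payload": {
  "moves": "0.03 -0.035 0 0 0 0.015;0.08 -0.09 0 0 0 0.034;0.14 -0.16 0 0 0 0.053;0.2 -0.23 0 0 0 0.072;0.26 -0.295 0 0 0 0.09;0.31 -0.35 0 0 0 0.108;0.34 -0.385 0 0 0 0.126;0.3486 -0.3953 0 0 0 0.144"
}}

```text
time: 5.2
tcp_pos: [455.0, -6.4, 148.4]
tool_rot: [-0.001, 0.998, -0.06, -0.003]
wrist_force: [-1.2, -0.5, -0.8]
finger_gap: 0.158
grasp_force: 21.0
```

Emit:
{"api": "send_rows", "payload": {
  "moves": "0 0 0 0 0 0.018;0 0 0 0 0 0.036;0 0 0 0 0 0.0504;0 0 0 0 0 0.0504;0 0 0 0 0 0.0504;0 0 0 0 0 0.0504"
}}

```text
time: 5.7
tcp_pos: [457.9, -11.0, 149.3]
tool_rot: [-0.0, 0.977, -0.214, -0.001]
wrist_force: [-0.4, -0.5, -0.1]
finger_gap: 0.156
grasp_force: 21.0
```

Run:
```python
from h import *
o=arm.observe();q=o['tool_rot'];print(o['time'],o['tcp_pos'],np.degrees(2*np.arctan2(q[2],q[1])),o['joints'])
for n,cu,cv in(('side',221,180),('top',219,212)):
    d=grab(n);c=d['color'][cv-30:cv+30,cu-40:cu+40,::-1];cv2.imwrite('pics/h_%s.png'%n,cv2.resize(c,None,fx=5,fy=5,interpolation=3))
a=[cv2.imread('pics/h_%s.png'%n) for n in('side','top')];cv2.imwrite('pics/h2.png',np.hstack(a))
```

```text
5.7 [457.86838959 -10.96362489 149.26070109] -24.76197741118399 [-2.68716919e-01  4.42962557e-01  1.92266106e+00 -4.11612867e-05
  7.77963686e-01  1.73428679e+00]
```

View pics/h2.png

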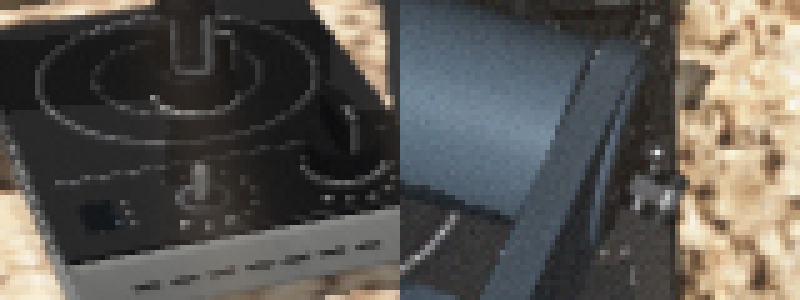

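Side view: the gripped knob hangs upright above the shaft at about (201,60) in the crop, with the bare shaft below at (201,180). I'll check lateral alignment with depth.

Run:
```python
from h import *
from scipy.optimize import least_squares
ds=[arm.get_image('side') for _ in range(4)];d=ds[0];z=np.array([x['depth'] for x in ds],float);z[z==0]=np.nan;d['depth']=np.nan_to_num(np.nanmedian(z,0))
def pts(d,u0,u1,v0,v1):return np.array([world(d,u,v) for v in range(v0,v1) for u in range(u0,u1) if d['depth'][v,u]>0])
P=pts(d,200,243,140,185)
P=P[(abs(P[:,0]-458)<35)&(abs(P[:,1]+11)<35)]
s=P[(P[:,2]>126)&(P[:,2]<150)];print(len(s),s.min(0),s.max(0))
w=s[(s[:,2]>130)&(s[:,2]<145)]
f=lambda c:np.hypot(w[:,0]-c[0],w[:,1]-c[1])-24
r=least_squares(f,[458,-11],loss='soft_l1');print('skirt centre',r.x,np.std(f(r.x)))
# silhouette of lower skirt: image columns
g=np.mean([x['color'].astype(float).mean(2) for x in ds],0);np.set_printoptions(linewidth=220)
print(proj(d,[[458,-11,128],[458,-11,148],[459.2,-11.3,82.5]]));print(g[158:176:1,204:240].round().astype(int))
```

```text
138 [436.71231508 -35.71267893 129.02821211] [482.82844274  -7.35574622 149.73485463]
skirt centre [460.87300962  -9.32162884] 1.1080747166546079
[[219.1556101  169.30346432]
 [218.81622057 163.06330416]
 [220.33032274 183.0733933 ]]
[[ 26  27  27  28  40  46  45  50  36  32  32  64  50  39  42  39  37  57  84  61  33  24  22  39  31  26  25  25  25  25  25  24  24  25  28  44]
 [ 25  38  37  54  38  32  34  34  32  31  32  57  51  42  39  38  36  46  82  62  33  24  23  46  38  28  26  24  25  25  24  24  24  25  25  26]
 [ 34  34  29  31  29  30  32  33  31  31  32  54  53  43  39  45  39  45  82  63  34  25  23  52  36  31  39  28  25  24  24  25  24  24  24  24]
 [ 28  27  27  28  28  31  31  32  30  31  32  53  53  44  42  40  37  45  82  63  34  25  24  56  38  27  39  46  31  25  25  24  24  24  24  24]
 [ 25  26  26  26  28  30  31  32  32  32  31  54  60  44  39  38  37  41  82  68  37  26  23  52  36  27  28  39  54  34  24  24  24  25  24  24]
 [ 25  26  26  28  29  30  31  32  32  32  34  51  71  63  60  55  51  57  83  57  32  26  24  30  29  27  27  27  53  35  25  24  
[... 1080 characters left out ...]
62 103 111  71  48  40  38  38  38  36  35  46  62  74  71  55  38  30  28  28  26  25  25  25  24  25  23  51]
 [ 44  49  50  67  60  93  83  57  69  77  95 110 104 134 108  96  94  98 106  87  72  52  40  34  31  29  29  27  26  25  25  26  25  37  41  42]
 [ 42  41  42  45  44  50  49  46  48  53  57  55  50  56  53  55  51  49  50  46  42  37  34  33  32  30  29  28  27  26  25  25  51  57  36  26]
 [ 41  42  42  42  42  43  44  44  46  47  39  37  38  39  40  41  41  41  40  39  38  37  35  34  32  30  29  28  26  26  51  57  37  28  26  25]
 [ 42  41  42  42  42  43  43  44  45  46  37  37  38  40  41  40  41  41  41  40  38  38  36  34  32  31  30  53  52  56  37  30  26  25  24  24]]
```

Emit:
{"api": "send_rows", "payload": {
  "moves": "0 0 0.02 0 0 0;0 0 0.045 0 0 0;0 0 0.066 0 0 0;0 0 0.08 0 0 0;0 0 0.084 0 0 0;0 0 0.084 0 0 0;0 0 0.084 0 0 0;0 0 0.084 0 0 0"
}}

```text
time: 6.67
tcp_pos: [458.9, -11.1, 108.5]
tool_rot: [0.0, 0.977, -0.215, 0.001]
wrist_force: [0.9, -0.2, 0.0]
finger_gap: 0.157
grasp_force: 21.0
```

Emit:
{"api": "send_rows", "payload": {
  "moves": "0 0 0.002 0 0 0;0 0 0.004 0 0 0;0 0 0.006 0 0 0;0 0 0.008 0 0 0;0 0 0.01 0 0 0;0 0 0.01 0 0 0"
}}

```text
time: 7.17
tcp_pos: [458.4, -11.0, 102.8]
tool_rot: [-0.0, 0.977, -0.215, -0.0]
wrist_force: [0.9, 0.2, -0.6]
finger_gap: 0.158
grasp_force: 21.0
```

Emit:
{"api": "send_rows", "payload": {
  "moves": "0 0 0.002 0 0 0;0 0 0.004 0 0 0;0 0 0.006 0 0 0;0 0 0.006 0 0 0"
}}

```text
time: 7.5
tcp_pos: [458.4, -11.0, 99.8]
tool_rot: [-0.0, 0.977, -0.215, -0.0]
wrist_force: [-0.2, -0.7, -1.1]
finger_gap: 0.16
grasp_force: 21.0
```

Emit:
{"api": "send_rows", "payload": {
  "moves": "0 0 0.002 0 0 0;0 0 0.004 0 0 0;0 0 0.004 0 0 0"
}}

```text
time: 7.75
tcp_pos: [458.4, -11.0, 97.8]
tool_rot: [-0.0, 0.977, -0.215, -0.0]
wrist_force: [-0.2, 0.2, -1.1]
finger_gap: 0.154
grasp_force: 21.0
```

Emit:
{"api": "send_rows", "payload": {
  "moves": "0 0 0.002 0 0 0;0 0 0.004 0 0 0;0 0 0.004 0 0 0"
}}

```text
time: 8.0
tcp_pos: [458.4, -11.0, 95.9]
tool_rot: [-0.0, 0.977, -0.215, -0.0]
wrist_force: [-0.2, 0.3, 0.2]
finger_gap: 0.157
grasp_force: 21.0
```

Emit:
{"api": "send_rows", "payload": {
  "moves": "0 0 0.002 0 0 0;0 0 0.004 0 0 0;0 0 0.004 0 0 0"
}}

```text
time: 8.25
tcp_pos: [458.4, -11.0, 93.9]
tool_rot: [-0.0, 0.977, -0.215, -0.0]
wrist_force: [0.6, 0.8, -0.8]
finger_gap: 0.158
grasp_force: 21.0
```

Emit:
{"api": "send_rows", "payload": {
  "moves": "0 0 0.002 0 0 0;0 0 0.004 0 0 0;0 0 0.006 0 0 0;0 0 0.006 0 0 0"
}}

```text
time: 8.58
tcp_pos: [458.4, -11.0, 90.8]
tool_rot: [-0.0, 0.977, -0.215, -0.0]
wrist_force: [0.3, 0.4, 0.1]
finger_gap: 0.153
grasp_force: 21.0
```

Emit:
{"api": "send_rows", "payload": {
  "moves": "0 0 0.002 0 0 0;0 0 0.004 0 0 0;0 0 0.004 0 0 0"
}}

```text
time: 8.83
tcp_pos: [458.4, -11.0, 88.8]
tool_rot: [-0.0, 0.977, -0.215, -0.0]
wrist_force: [-0.2, -0.1, 0.8]
finger_gap: 0.16
grasp_force: 21.0
```

Emit:
{"api": "send_rows", "payload": {
  "moves": "0 0 0.001 0 0 0;0 0 0.002 0 0 0;0 0 0.002 0 0 0;0 0 0.002 0 0 0"
}}

```text
time: 9.17
tcp_pos: [458.6, -11.0, 88.2]
tool_rot: [0.0, 0.977, -0.215, 0.0]
wrist_force: [-1.5, -0.0, 2.2]
finger_gap: 0.161
grasp_force: 21.4
```

Emit:
{"api": "send_rows", "payload": {
  "moves": "0 0 0.001 0 0 0;0 0 0.002 0 0 0;0 0 0.002 0 0 0;0 0 0.002 0 0 0"
}}

```text
time: 9.5
tcp_pos: [458.5, -11.0, 87.1]
tool_rot: [-0.0, 0.977, -0.215, 0.0]
wrist_force: [-0.3, 0.1, 3.9]
finger_gap: 0.159
grasp_force: 21.5
```

Emit:
{"api": "send_rows", "payload": {
  "moves": "0 0 0.001 0 0 0;0 0 0.002 0 0 0;0 0 0.002 0 0 0;0 0 0.002 0 0 0"
}}

```text
time: 9.83
tcp_pos: [458.6, -11.0, 86.0]
tool_rot: [0.0, 0.977, -0.215, 0.0]
wrist_force: [-0.7, 0.1, 3.6]
finger_gap: 0.154
grasp_force: 21.6
```

Emit:
{"api": "send_rows", "payload": {
  "moves": "0 0 0.001 0 0 0;0 0 0.002 0 0 0;0 0 0.002 0 0 0;0 0 0.002 0 0 0"
}}

```text
time: 10.17
tcp_pos: [458.6, -11.0, 85.1]
tool_rot: [-0.0, 0.977, -0.215, 0.0]
wrist_force: [-0.8, 0.2, 4.6]
finger_gap: 0.157
grasp_force: 21.7
```

Emit:
{"api": "send_rows", "payload": {
  "moves": "0 0 0.001 0 0 0;0 0 0.002 0 0 0;0 0 0.002 0 0 0;0 0 0.002 0 0 0"
}}

```text
time: 10.5
tcp_pos: [458.6, -11.0, 84.8]
tool_rot: [0.0, 0.977, -0.215, 0.0]
wrist_force: [-1.7, 0.1, 13.1]
finger_gap: 0.164
grasp_force: 22.9
```

Run:
```python
from h import *
d=grab('side');ds=[d]+[arm.get_image('side') for _ in range(3)]
print(arm.observe()['wrist_force'],arm.observe()['tcp_pos'])
c=d['color'][150:215,180:260,::-1];cv2.imwrite('pics/e.png',cv2.resize(c,None,fx=7,fy=7,interpolation=3))
```

```text
[-2.92588173 -0.37939057 12.82556822] [458.56901208 -10.99783342  84.82583977]
```

View pics/e.png

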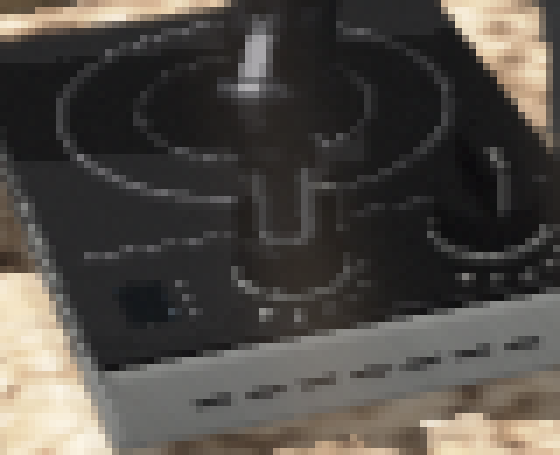

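The side view shows the knob seated low on the strip, level with the fitted dial, with its trim ring at crop (290,295). The force jumped to 13 N, so I'll average readings to see whether this is the shaft's stop.

```bash
cat > av.py <<'E'
from h import *
a=[]
for _ in range(8):
    d=arm.get_image('side');o=arm.observe();a.append(np.r_[o['wrist_force'],o['moment']*10,o['tcp_pos'],o['grasp_force']])
a=np.array(a);print(o['time'],a.mean(0).round(2),a.std(0).round(2))
E
python3 av.py
```

```text
11.1 [-1.9500e+00  2.9000e-01  1.2950e+01  7.4000e-01  3.6500e+00 -1.2000e-01
  4.5859e+02 -1.1020e+01  8.4840e+01  2.2910e+01] [0.34 0.48 0.6  0.28 0.15 0.21 0.01 0.01 0.01 0.  ]
```

Emit:
{"api": "send_rows", "payload": {
  "moves": "0 0 -0.001 0 0 0;0 0 -0.001 0 0 0;0 0 -0.001 0 0 0"
}}

```text
time: 11.35
tcp_pos: [458.6, -11.0, 84.9]
tool_rot: [0.0, 0.977, -0.215, 0.0]
wrist_force: [-2.5, -0.0, 8.4]
finger_gap: 0.159
grasp_force: 22.2
```

```bash
python3 av.py
```

```text
11.75 [-1.1300e+00  2.6000e-01  8.3200e+00  5.1000e-01  1.9800e+00  9.0000e-02
  4.5857e+02 -1.1020e+01  8.4890e+01  2.2210e+01] [0.57 0.43 0.5  0.12 0.26 0.24 0.02 0.01 0.01 0.  ]
```

Emit:
{"api": "send_rows", "payload": {
  "moves": "0 0 -0.001 0 0 0;0 0 -0.001 0 0 0;0 0 -0.001 0 0 0"
}}

```text
time: 12.0
tcp_pos: [458.6, -11.0, 85.1]
tool_rot: [0.0, 0.977, -0.215, 0.0]
wrist_force: [-0.6, -0.3, 4.8]
finger_gap: 0.156
grasp_force: 21.8
```

```bash
python3 av.py
```

```text
12.4 [-8.2000e-01  3.6000e-01  4.7600e+00  1.9000e-01  1.0400e+00  8.0000e-02
  4.5855e+02 -1.1020e+01  8.5000e+01  2.1810e+01] [0.45 0.37 0.45 0.45 0.4  0.18 0.02 0.   0.02 0.  ]
```

Emit:
{"api": "send_rows", "payload": {
  "moves": "-0.0013 0.0006 0 0 0 0;-0.0013 0.0006 0 0 0 0;-0.0013 0.0006 0 0 0 0"
}}

```text
time: 12.65
tcp_pos: [458.5, -11.1, 85.1]
tool_rot: [-0.0, 0.977, -0.215, 0.001]
wrist_force: [0.9, 1.3, 4.8]
finger_gap: 0.158
grasp_force: 21.7
```

```bash
python3 av.py
```

```text
13.05 [ 1.6400e+00  1.0000e+00  4.8600e+00  2.1800e+00 -2.7900e+00  1.3000e-01
  4.5841e+02 -1.1070e+01  8.5130e+01  2.1750e+01] [0.65 0.57 0.27 0.32 0.6  0.38 0.03 0.01 0.01 0.  ]
```

Emit:
{"api": "send_rows", "payload": {
  "moves": "0 0 0.001 0 0 0;0 0 0.001 0 0 0;0 0 0.001 0 0 0;0 0 0.001 0 0 0"
}}

```text
time: 13.38
tcp_pos: [458.4, -11.1, 84.9]
tool_rot: [-0.0, 0.977, -0.215, 0.001]
wrist_force: [2.1, 1.8, 7.4]
finger_gap: 0.156
grasp_force: 22.2
```

```bash
python3 av.py
```

```text
13.7833 [ 1.6900e+00  1.5500e+00  7.9600e+00  2.9200e+00 -3.4400e+00 -3.0000e-02
  4.5839e+02 -1.1090e+01  8.4900e+01  2.2200e+01] [0.5  0.53 0.55 0.21 0.25 0.22 0.02 0.01 0.01 0.  ]
```

The stop sits at the same height with the side force reversed, so the knob isn't wedged: this is the shaft's own stop. I'll re-centre, let it settle and hand in.

Emit:
{"api": "send_rows", "payload": {
  "moves": "0.0006 -0.0002 0 0 0 0;0.0006 -0.0002 0 0 0 0;0.0006 -0.0002 0 0 0 0;0.0006 -0.0002 0 0 0 0"
}}

```text
time: 14.12
tcp_pos: [458.4, -11.1, 84.9]
tool_rot: [0.0, 0.977, -0.215, 0.0]
wrist_force: [1.4, 0.9, 7.8]
finger_gap: 0.16
grasp_force: 22.3
```

```bash
python3 av.py; python3 -c "
from plant import arm
print(arm.hand_in())"
```

```text
14.5167 [ 1.5400e+00  1.4000e+00  8.2800e+00  2.6100e+00 -2.3600e+00 -4.0000e-02
  4.5842e+02 -1.1090e+01  8.4890e+01  2.2290e+01] [0.35 0.58 0.4  0.31 0.2  0.2  0.01 0.02 0.01 0.  ]
the job is handed in; nothing more can be done
None
```

I handed the job in at about 14.5 s with the knob on the D-shaft, pushed home and held pressed against what I judge to be the shaft's stop, at about 8 N push and 22 N per finger; the hand-in returned no verdict, and I had no direct reading of how far the shaft is pressed.

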